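# Set a laser engraver's focus height with a setting blade

### The job

Set the laser engraver's focus height for the wooden plaque on its bed: slide the setting blade flat over the plaque, from the open front, until its tip is well past the nozzle (3 cm or so), press the head down onto the blade without forcing it, then, with your hand off the head, draw the blade straight out by its grip so that it drags under the nozzle to its very tip; if it comes freely, slide it back and press the head down a little more. Lay the blade flat on the cork mat again and leave the head at the height so set. The nozzle must never touch the wood, and the plaque, phone, scissors, glue tube and finished plaque stay where they lie.

Things in the scene. Friction and masses are not known exactly. Their poses are not given: they have to be found in the camera images.
- engraver: laser engraver fixed on the bench, 320 by 320 mm. Origin on the bench below the nozzle axis; x points away from the robot (yaw within 0.25). Side rails at y = +-140 to 160 mm, 50 mm high; front bar at x = -170 to -150, 28 mm high; steel bed, top at z = 20; gantry beam across at x = 46 to 66, top at z = 106. In front (-x) of the laser head the bed is open: the blade goes in there.
- head (a joint): height of the laser head on its vertical friction slide, m: 0 = fully up (nozzle 40 mm above the plaque), grows as the head goes down; gap between nozzle and plaque = 0.040 - value. The head stays wherever it is left; about 3 N on its top starts it sliding down (6 N friction, less its 0.35 kg weight). About 10 N sets it on the blade; 30 N is forcing it.
- head_top (a point): centre of the flat top cover of the laser head (a black finned block 50 mm along x, 56 mm along y, 85 mm tall above the nozzle; the cover is the place to press). 113 mm above the nozzle's mouth; axes as the engraver's.
- nozzle (a point): centre of the flat mouth of the nozzle (nose ring out), a 20 mm diameter aluminium tube, 22 mm long, whose end is a sprung nose ring (gives 0.1 mm per newton, at most 4 mm), under the laser head, on the engraver's z axis. Start: 14 to 36 mm above the plaque.
- plaque: round flat wooden plaque, 150 mm diameter, 10 mm thick, 0.14 kg, lying loose on the engraver's bed with the nozzle within 12 mm of its centre; its top is 30 mm above the bench. Origin: centre of its underside, z up.
- blade: setting blade, about 0.2 kg: flat steel leaf 160 mm long (x), 30 wide, 5 thick. Upright wooden grip at its tail, 36 mm long (x), 12 thick (y), centred at x = -58, from 5 to 39 mm above the leaf's underside. Origin: centre of the underside; x points from grip to free tip (at x = +80). Starts flat on the mat, tip away from the robot. On the plaque with its tip 35 mm past the nozzle it lies stable.
- cork_mat: cork mat, 220 mm (x) by 140 mm (y), 4 mm thick, fixed on the bench left or right of the engraver. Origin: centre of its underside.
- cutting_mat: flat cutting mat with a line grid, 220 by 150 mm, 3 mm thick, fixed on the bench on the other side of the engraver. Origin: centre of its underside.
- scissors: scissors, 170 mm long, lying on the cutting mat; bystander. Origin at the pivot.
- glue_tube: small metal glue tube, 100 mm long, lying on the cutting mat; bystander. Origin: centre of its underside.
- phone: phone, 150 by 72 by 9 mm, on the bench at the far left or right corner; bystander. Origin: centre of its underside.
- finished_plaque: finished round plaque, 110 mm diameter, 10 mm thick, on the bench at the other far corner; bystander. Origin: centre of its underside.
There are look-alikes about, which are no part of the job. Of the things that look like the blade, take the one that is farthest to the robot's right at the start.

How it is judged:
By the outcome, as a careful person would: the job done as asked, in the order asked, and still so for the second after the job is handed in, with the robot touching nothing.
It also fails if it takes over 72 s, if anything falls off the work surface, if the arm or the gripper's body presses on something with over 40 N, if the wrist force passes 120 N, or if a joint passes its speed limit or range.

### The arm

A 7-joint arm with a two-finger parallel gripper is mounted at the origin on the work surface. World frame = base frame: x ahead of the robot, y to its left, z up, the work surface at z = 0. Lengths are in mm, angles in rad, forces in N, time in s.
With the tool pointing down it reaches from about 400 to 850 mm from the base axis. Payload 10.4 kg.
Tool frame: the origin (TCP) lies midway between the tips of the shut fingers; the grasp point (between the pads) lies 19 mm behind it (r.pinch_z is the distance from the TCP to the grasp point, in mm); z points along the fingers, y is the line along which they close (so a half turn about z gives the same grasp; the last joint's range is limited). The gripper opens to 85 mm and grips with 20 to 120 N. Pads are 22 mm wide; open, the fingers measure 114 mm over their backs; the gripper's body (76 mm by 85 mm) begins 54 mm behind the grasp point. The pads swing forward as they close: fully open they stand 13 mm farther back than shut.
Start: joints at [-1.213, 0.332, -0.065, 1.46, 0.022, 1.35, -0.088], TCP at [232.278, 580.257, 231.338] pointing down, gripper open.
Joint ranges: [-2.6, 2.6], [-0.5, 2.12], [-1.47, 1.34], [0.16, 2.42], [-1.27, 4.41], [0.06, 2.06], [-2.6, 2.6]. Speed limits (rad/s): [2.22, 2.22, 2.79, 2.79, 3.14, 3.14, 3.14].

### API

Orientations are given as a rotation vector (axis times angle).
In Python, from rig import r gives the robot as it stands.
- The arm moves only by the shell command python3 -m inch 'ROWS'. ROWS is a JSON object of lists of equal length, an entry for each row: "grip": the closure, from 0 (fully open) to 1 (shut); "translation": the shift along the tool's x, y, z in m, a list of three; "twist": the turn, a rotation vector about the tool's x, y, z in degrees, a list of three. In form: {"grip": [grip, ...], "translation": [[tx, ty, tz], ...], "twist": [[rx, ry, rz], ...]}. A call has 1 to 12 rows; each row is the pose to reach, as a shift and turn from the pose commanded when the call began, along the tool's axes at that moment; what a row does not reach only later rows make up. A row lasts 1/12 s, in which the tool goes at most 41.7 mm and 7.16 degrees, less where a joint would pass 70% of its speed; a pose out of reach is approached as far as the arm can. A call with a gripper value outside its range is refused whole. The fingers move at their own pace and stop on an object; the grip force is fixed at half the most. Time passes only in rows, so rows that repeat a pose let the fingers close. It gives the time, the measured TCP pose, the force, the opening and the grip force at its end, in the units of the state.
- r.state(): the state, without advancing time (a new reading comes with each control period).
- r.read_camera(name): name is "scene" or "top"; returns a dict with "img" (384x512x3 uint8, red, green, blue), "range_z" (384x512 float32, mm along the optical axis (not along the pixel's ray), 0 where there is no reading), "mtx" (3x3 intrinsics, pixels), "T" (4x4, takes a point from camera to world coordinates). Camera axes: x right, y down, z forward; pixel columns grow to the right and rows downward; lengths in mm; the calibration is good to about 2 mm. A picture is of the moment at which its call begins.
- r.finish_job(): hands the job in; it is judged then, once.
Trained networks look in a picture, given as the dict that the camera call returned (one of the last four; its "shot" number tells which), for a name from the list of things; names that differ only in an ending like _2 or _b are one class to them, and where a whole thing is asked for, a point or a joint stands for the part that bears it (a point fixed in the world has none). Each returns a list of dicts, best first, with "confidence" (0 to 1); they miss things now and then, are a little off and sometimes report something else, mostly with a low value. They report only what shows in the picture. A call takes as long as a camera call. They do not tell look-alikes from the thing itself.
- r.search_frame(label, picture): "rect" ([centre column, centre row, width, height] in pixels, round what is visible of it).
The state is a dict: "time": time; "joint_positions": joint angles; "qd": joint speeds; "joint_efforts": joint torques, N m; "tool_pos": TCP position; "eef_rot": TCP orientation; "force": force on the tool from outside, world axes, zero at the start; "torque": the same for the moment, N m; "gripper_width": opening from 0.0 (shut) to 1.0 (fully open); "grip_force": force on a finger pad.
Only numpy, scipy, OpenCV 4.12 (cv2) and the standard library are available. Lean on these libraries where they do the work, as an engineer would, in place of code of your own. Each camera call takes 0.05 s, during which the arm holds its last target. There are 200 camera calls.

## Working session

There is one attempt and no reset: what is moved stays moved. The work goes in short steps, Python scripts to look and compute and a shell command to move; the robot and the scene stay as the last step left them, time stands still between calls to the robot, and variables do not carry over. Pictures are saved under pics/ and viewed, at most 10 in all, crops included, and the job is handed in when it is done.

```bash
mkdir -p pics; ls; cat > h.py <<'E'
from rig import r
import numpy as np, cv2
from scipy.spatial.transform import Rotation as R
def cloud(p):
    z=p["range_z"].astype(float); K=p["mtx"]; v,u=np.mgrid[:z.shape[0],:z.shape[1]]
    c=np.stack([(u-K[0,2])/K[0,0]*z,(v-K[1,2])/K[1,1]*z,z],-1)
    w=c@p["T"][:3,:3].T+p["T"][:3,3]; w[z==0]=np.nan; return w
def save(p,n): cv2.imwrite("pics/"+n,p["img"][:,:,::-1])
E
python3 - <<'E'
from h import *
s=r.state(); print(s["tool_pos"],s["eef_rot"],s["time"],s["gripper_width"])
ims=[]
for c in ("top","scene"):
    p=r.read_camera(c); w=cloud(p); np.savez(c+"0.npz",w=w,img=p["img"],T=p["T"],K=p["mtx"]); ims.append(p["img"])
    print(c,p["T"][:3].round(2).tolist(),p["mtx"].round(1).tolist())
    for n in ("blade","engraver","head","nozzle","plaque","cork_mat","phone","finished_plaque"):
        for d in r.search_frame(n,p)[:4]:
            u,v=d["rect"][:2]; print(n,np.round(d["rect"]),round(d["confidence"],2),w[int(v),int(u)].round(0))
cv2.imwrite("pics/a_top.png",ims[0][:,:,::-1]);cv2.imwrite("pics/a_scene.png",ims[1][:,:,::-1])
E
```

```text
pics
[232.14863865 579.89948688 230.55169673] [-5.94414029e-01 -3.08464088e+00  2.10577437e-03] 0.0 1.001951790720556
top [[0.0, -1.0, 0.08, 380.46], [-1.0, -0.0, 0.01, -6.75], [-0.01, -0.08, -1.0, 1709.75]] [[496.6, 0.0, 259.2], [0.0, 496.6, 187.6], [0.0, 0.0, 1.0]]
blade [360. 185.  26.  45.] 0.9 [ 522. -343.    7.]
blade [332. 265.  47.  34.] 0.62 [ 252. -245.    3.]
blade [173. 206.  12.  30.] 0.61 [449. 297.  18.]
blade [364. 189.  46.  68.] 0.5 [ 508. -355.   14.]
engraver [248. 145. 102. 104.] 0.56 [638.  41. 162.]
engraver [248. 137.  19.  20.] 0.31 [657.  37. 181.]
head [250. 139.  20.  17.] 0.86 [655.  31. 175.]
nozzle [249. 140.  17.  21.] 0.76 [648.  37. 181.]
plaque [250. 147.  42.  36.] 0.64 [639.  32. 117.]
plaque [247. 138.  22.  20.] 0.51 [654.  43. 185.]
cork_mat [362. 188.  48.  68.] 0.95 [ 512. -350.    5.]
cork_mat [250. 145.  42.  39.] 0.5 [640.  32. 155.]
phone [159. 131.  25.  41.] 0.65 [713. 351.  10.]
finished_plaque [355. 133.  33.  31.] 0.73 [ 701. -327.   15.]
finished_plaque [249. 138.  18.  21.] 0.55 [654.  37. 181.]
scene [[-0.56, 0.45, -0.69, 1099.31], [0.83, 0.28, -0.49, 411.76], [-0.02, -0.85, -0.53, 628.41]] [[355.1, 0.0, 253.1], [0.0, 355.1, 192.7], [0.0, 0.0, 1.0]]
blade [156. 206.  34.  37.] 0.77 [ 512. -381.    3.]
blade [315. 221.  56.  22.] 0.65 [321.  83.   6.]
blade [238. 183.  24.  23.] 0.55 [ 264. -237.    4.]
engraver [226. 296. 191. 156.] 0.96 [725.  76.  68.]
head [229. 245.  36.  51.] 0.91 [684.  59. 168.]
nozzle [228. 247.  34.  51.] 0.73 [684.  56. 161.]
plaque [230. 288.  68.  46.] 0.82 [724.  88. 100.]
plaque [227. 247.  39.  46.] 0.67 [684.  54. 161.]
cork_mat [161. 211.  78.  48.] 0.66 [ 529. -338.   10.]
cork_mat [228. 296. 191. 159.] 0.16 [723.  77.  67.]
phone [355. 361.  64.  46.] 0.63 [679. 335.  10.]
phone [159. 204.  28.  33.] 0.47 [ 500. -379.    4.]
finished_plaque [112. 244.  42.  28.] 0.92 [ 715. -324.   13.]
```

View pics/a_top.png

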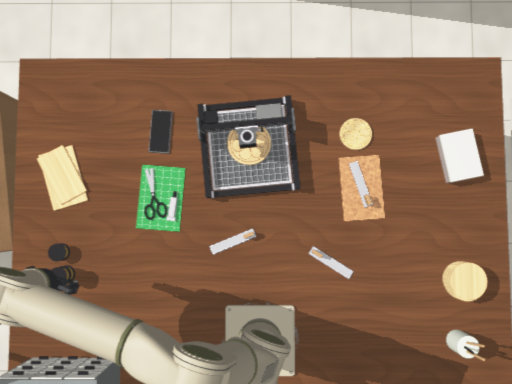

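View pics/a_scene.png

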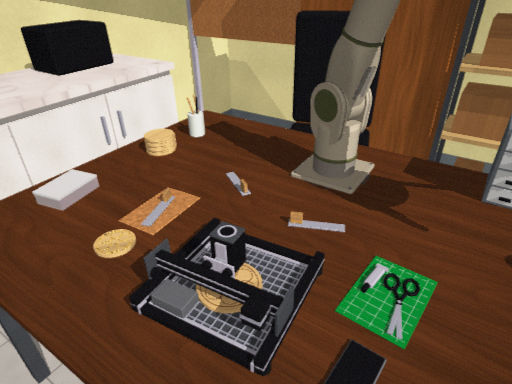

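Candidates that look like the blade, in the top picture: one on the cork mat at (360,185), one on the bench at (331,262) and one on the bench at (233,241). The one on the mat is farthest right (y≈-345), and it lies on the mat as described. Next I'll check it in a close crop and measure.

```bash
cat >> h.py <<'E'
def onplane(uv,z,T,K):
    uv=np.atleast_2d(uv).astype(float); d=np.c_[(uv-[K[0,2],K[1,2]])/[K[0,0],K[1,1]],np.ones(len(uv))]@T[:3,:3].T
    o=T[:3,3]; return o+d*((z-o[2])/d[:,2])[:,None]
E
python3 - <<'E'
from h import *
out=[]
for c,box in (("top",(335,150,390,225)),("scene",(120,185,205,235))):
    d=np.load(c+"0.npz"); w,img,T,K=[d[k] for k in ("w","img","T","K")]
    x0,y0,x1,y1=box; cr=img[y0:y1,x0:x1]
    out.append(cv2.resize(cr[:,:,::-1],(400,int(400*(y1-y0)/(x1-x0))),interpolation=cv2.INTER_CUBIC))
    hsv=cv2.cvtColor(img,cv2.COLOR_RGB2HSV).astype(int)
    m=np.zeros(img.shape[:2],np.uint8); m[y0:y1,x0:x1]=((hsv[...,1]<70)&(hsv[...,2]>90))[y0:y1,x0:x1]
    n,l,st,ce=cv2.connectedComponentsWithStats(m); k=1+np.argmax(st[1:,4]); v,u=np.nonzero(l==k)
    P=onplane(np.c_[u,v],9,T,K)[:,:2].astype(np.float32); print(c,"leaf",len(u),cv2.minAreaRect(P),cv2.boxPoints(cv2.minAreaRect(P)).round(0).tolist())
    b=w[(w[...,2]>20)&(w[...,2]<60)&(abs(w[...,0]-500)<120)&(abs(w[...,1]+350)<80)]
    print("grip",len(b),np.median(b,0) if len(b) else 0, b[:,2].max() if len(b) else 0)
    # engraver
    e=w[(w[...,2]>38)&(w[...,2]<60)&(abs(w[...,0]-640)<230)&(abs(w[...,1]-35)<230)]
    rc=cv2.minAreaRect(e[:,:2].astype(np.float32)); print("engr",len(e),rc,cv2.boxPoints(rc).round(0).tolist())
    h=w[(w[...,2]>140)&(abs(w[...,0]-650)<80)&(abs(w[...,1]-35)<80)]
    print("zhist",np.histogram(h[:,2],bins=np.arange(140,200,5))); zt=np.percentile(h[:,2],80)
    h=h[h[:,2]>zt-8]; rc=cv2.minAreaRect(h[:,:2].astype(np.float32)); print("head",len(h),h.mean(0),np.median(h[:,2]),rc)
    f=w[(abs(w[...,0]-450)<20)&(abs(w[...,1]+100)<40)]; print("table z",np.median(f[:,2]),f[:,2].std())
hh=max(o.shape[0] for o in out); cv2.imwrite("pics/b.png",np.hstack([cv2.copyMakeBorder(o,0,hh-o.shape[0],0,0,0) for o in out]))
E
```

```text
top leaf 384 ((525.9518432617188, -344.2957763671875), (160.4280548095703, 33.10851287841797), 18.533620834350586) [[445.0, -354.0], [455.0, -385.0], [607.0, -334.0], [597.0, -303.0]]
grip 57 [ 471.82551859 -362.14158711   42.45352313] 51.2307555774928
engr 1333 ((651.2263793945312, 39.602508544921875), (318.8028869628906, 320.69769287109375), 5.600160598754883) [[477.0, 184.0], [508.0, -136.0], [826.0, -104.0], [794.0, 215.0]]
zhist (array([  3,   4,   4,   5,   5,   5,  27, 133, 113,  14,   0]), array([140, 145, 150, 155, 160, 165, 170, 175, 180, 185, 190, 195]))
head 272 [661.03312462  39.84226655 179.90432059] 179.76682877884332 ((661.791259765625, 40.49700164794922), (51.155311584472656, 55.29481887817383), 5.653207778930664)
table z 1.7062147574267783 3.910065613566078
scene leaf 294 ((529.1181640625, -345.13787841796875), (161.66885375976562, 33.862693786621094), 18.390037536621094) [[447.0, -355.0], [458.0, -387.0], [611.0, -336.0], [600.0, -304.0]]
grip 74 [ 475.92365236 -362.12162775   36.02452725] 45.214684443133024
engr 3008 ((652.5821533203125, 36.23310852050781), (320.7095642089844, 322.5963439941406), 5.445332050323486) [[478.0, 182.0], [508.0, -140.0], [828.0, -109.0], [797.0, 212.0]]
zhist (array([ 69,  66,  67,  58,  90,  87,  36, 446,   1,   0,   0]), array([140, 145, 150, 155, 160, 165, 170, 175, 180, 185, 190, 195]))
head 482 [664.95920696  40.16965243 177.65707155] 177.99678970188458 ((662.7780151367188, 38.28583908081055), (51.645538330078125, 57.685386657714844), 7.129247665405273)
table z -0.2601765144534056 1.206798556354169
```

View pics/b.png

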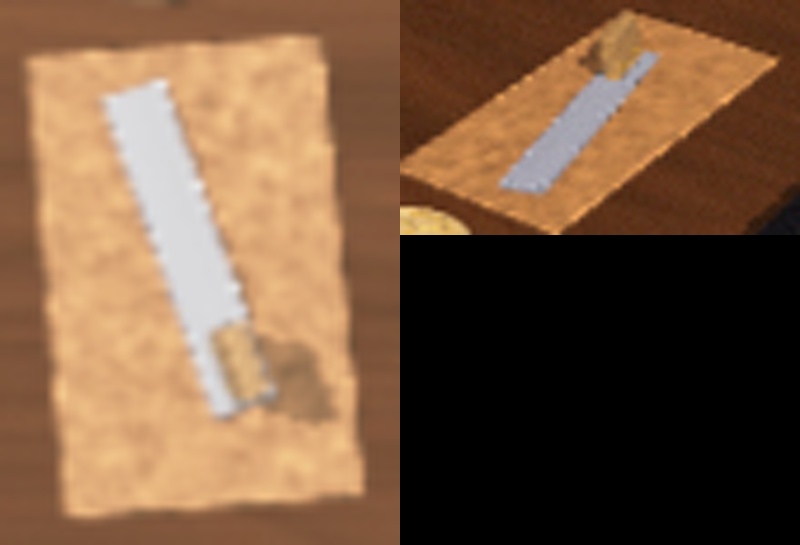

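The crop shows a steel leaf with its upright grip near the robot end. In the top crop the tip is at upper left (130,90) and the grip at (238,360), so this is the blade: origin ≈(527,-345), yaw 0.322. The engraver's nozzle axis is ≈(662,39.5), yaw ≈0.096, and the gap is ≈35 mm.

```bash
cat >> h.py <<'E'
def go(x,y,z,yaw):  # yaw deg of tool x, tool down
    s=r.state(); R0=R.from_rotvec(s["eef_rot"]); a=np.radians(yaw)
    Rt=R.from_matrix(np.array([[np.cos(a),np.sin(a),0],[np.sin(a),-np.cos(a),0],[0,0,-1]]))
    print("t",(R0.inv().apply(np.array([x,y,z])-s["tool_pos"])/1000).round(4).tolist(),"tw",np.degrees((R0.inv()*Rt).as_rotvec()).round(2).tolist(),"at",s["time"],s["tool_pos"].round(1) if hasattr(s["tool_pos"],'round') else s["tool_pos"],"F",np.round(s["force"],1),"gw",round(s["gripper_width"],3))
E
python3 -c "
from h import *
go(480,150,235,90)"
```

```text
t [-0.3899, -0.3074, -0.0037] tw [0.0, -0.0, 68.18] at 0.9 [232.3 580.3 231.3] F [-0.2 -0.4  0.7] gw 0.995
```

```bash
python3 -m inch '{"grip":[0,0,0,0,0,0,0,0,0,0,0,0],"translation":[[-0.033,-0.026,0],[-0.065,-0.051,0],[-0.098,-0.077,0],[-0.13,-0.103,0],[-0.163,-0.128,0],[-0.195,-0.154,0],[-0.228,-0.179,0],[-0.26,-0.205,0],[-0.293,-0.231,0],[-0.325,-0.256,0],[-0.358,-0.282,0],[-0.39,-0.307,-0.004]],"twist":[[0,0,5.7],[0,0,11.4],[0,0,17],[0,0,22.7],[0,0,28.4],[0,0,34],[0,0,39.8],[0,0,45.5],[0,0,51.1],[0,0,56.8],[0,0,62.5],[0,0,68.2]]}'; python3 -c "
from h import *
go(472,-363,150,18.45)"
```

```text
time: 1.9
tool_pos: [480.6, 148.2, 235.2]
eef_rot: [-2.227, -2.215, -0.0]
force: [0.8, 0.8, 1.2]
gripper_width: 0.999
grip_force: 0.0
t [-0.5112, -0.0059, 0.0851] tw [-0.01, -0.0, 71.25] at 1.9 [480.6 148.2 235.2] F [0.8 0.8 1.2] gw 0.999
```

```bash
python3 -m inch '{"grip":[0,0,0,0,0,0,0,0,0,0,0,0],"translation":[[-0.04,0,0],[-0.08,0,0],[-0.12,0,0],[-0.16,0,0],[-0.2,0,0],[-0.24,0,0.01],[-0.28,0,0.02],[-0.32,-0.003,0.03],[-0.36,-0.004,0.04],[-0.4,-0.005,0.05],[-0.44,-0.006,0.06],[-0.48,-0.006,0.075]],"twist":[[0,0,6],[0,0,12],[0,0,18],[0,0,24],[0,0,30],[0,0,36],[0,0,42],[0,0,48],[0,0,54],[0,0,60],[0,0,66],[0,0,71.3]]}'; python3 -c "
from h import *
go(472,-363,70,18.45)
p=r.read_camera('top'); w=cloud(p)
b=w[(w[...,2]>20)&(w[...,2]<55)&(abs(w[...,0]-475)<60)&(abs(w[...,1]+365)<50)];print(len(b),np.median(b,0))"
```

```text
time: 2.9
tool_pos: [474.3, -330.9, 161.1]
eef_rot: [3.1, 0.502, 0.003]
force: [1.2, 0.5, 0.1]
gripper_width: 1.001
grip_force: 0.0
t [-0.0125, 0.0296, 0.0912] tw [0.08, -0.11, -0.04] at 2.9 [ 474.3 -330.9  161.1] F [1.2 0.5 0.1] gw 1.001
1 [ 520.50175557 -329.74624797   23.49813775]
```

```bash
python3 -m inch '{"grip":[0,0,0,0,0,0,0,0],"translation":[[-0.006,0.015,0.02],[-0.0125,0.0296,0.045],[-0.0125,0.0296,0.075],[-0.0125,0.0296,0.1],[-0.0125,0.0296,0.12],[-0.0125,0.0296,0.135],[-0.0125,0.0296,0.147],[-0.0125,0.0296,0.147]],"twist":[[0,0,0],[0,0,0],[0,0,0],[0,0,0],[0,0,0],[0,0,0],[0,0,0],[0,0,0]]}'; python3 -m inch '{"grip":[0.5,1,1,1,1,1,1,1],"translation":[[0,0,0],[0,0,0],[0,0,0],[0,0,0],[0,0,0],[0,0,0],[0,0,0],[0,0,0]],"twist":[[0,0,0],[0,0,0],[0,0,0],[0,0,0],[0,0,0],[0,0,0],[0,0,0],[0,0,0]]}'; python3 -c "
from h import *
go(472,-363,70,18.45)
p=r.read_camera('scene');save(p,'c.png')"
```

```text
time: 3.62
tool_pos: [470.8, -359.8, 11.5]
eef_rot: [-3.098, -0.51, 0.004]
force: [-0.2, 0.2, -0.6]
gripper_width: 1.0
grip_force: 0.0
time: 4.28
tool_pos: [472.2, -361.3, 14.4]
eef_rot: [3.099, 0.51, 0.002]
force: [-0.2, -0.8, 6.1]
gripper_width: 0.13
grip_force: 60.0
t [-0.0007, 0.0016, -0.0556] tw [0.07, -0.06, 0.22] at 4.2833 [ 472.2 -361.3   14.4] F [-0.2 -0.8  6.1] gw 0.13
```

View pics/c.png

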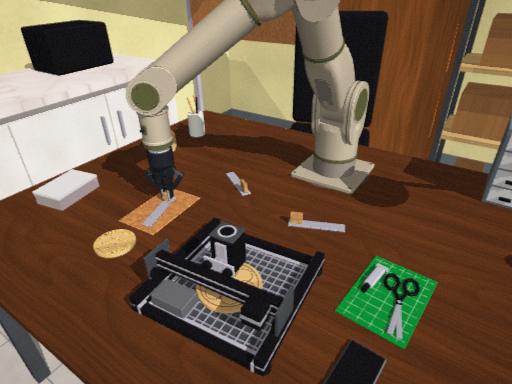

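```bash
python3 -m inch '{"grip":[1,1,1,1,1,1,1,1],"translation":[[0,0,-0.01],[0,0,-0.03],[0,0,-0.055],[0,0,-0.08],[0,0,-0.1],[0,0,-0.12],[0,0,-0.12],[0,0,-0.12]],"twist":[[0,0,0],[0,0,0],[0,0,0],[0,0,0],[0,0,0],[0,0,0],[0,0,0],[0,0,0]]}'; python3 -c "
from h import *
go(448,19,130,5.5)
for c in ('top','scene'):
    p=r.read_camera(c);save(p,'d_%s.png'%c); w=cloud(p); s=r.state(); R0=R.from_rotvec(s['eef_rot']); q=R0.inv().apply(w.reshape(-1,3)-s['tool_pos'])
    m=(q[:,0]>30)&(q[:,0]<170)&(abs(q[:,1])<30)&(abs(q[:,2])<35); b=q[m]; print(c,m.sum())
    if m.sum()>20:
        print('x',np.percentile(b[:,0],[1,99]),'fit y',np.polyfit(b[:,0],b[:,1],1),'z',np.polyfit(b[:,0],b[:,2],1), cv2.minAreaRect(b[:,:2].astype(np.float32)))
"
```

```text
time: 5.0
tool_pos: [471.9, -360.6, 134.1]
eef_rot: [3.1, 0.51, 0.002]
force: [-0.0, 0.8, -3.6]
gripper_width: 0.134
grip_force: 58.9
t [0.099, -0.3673, 0.0041] tw [0.01, -0.06, 13.2] at 5.0 [ 471.9 -360.6  134.1] F [-0.   0.8 -3.6] gw 0.134
top 319
x [ 31.10887591 135.24396885] fit y [ 0.01276381 -1.59474849] z [0.00630772 2.48988345] ((83.14051818847656, -0.607234001159668), (106.04042053222656, 30.96826934814453), 0.2942430377006531)
scene 232
x [ 30.94814201 135.70858413] fit y [ 0.01030416 -1.37520469] z [4.88217104e-03 5.16478767e+00] ((83.09211730957031, 0.9956636428833008), (32.16618728637695, 105.7655258178711), 89.47212982177734)
```

```bash
python3 -m inch '{"grip":[1,1,1,1,1,1,1,1,1,1,1,1],"translation":[[0.005,-0.02,0],[0.014,-0.054,0],[0.024,-0.09,0],[0.034,-0.126,0],[0.044,-0.162,0],[0.054,-0.2,0],[0.064,-0.238,0],[0.074,-0.276,0],[0.084,-0.312,0],[0.093,-0.345,0],[0.099,-0.367,0.004],[0.099,-0.367,0.004]],"twist":[[0,0,1],[0,0,2.5],[0,0,4],[0,0,5.5],[0,0,7],[0,0,8.5],[0,0,10],[0,0,11],[0,0,12],[0,0,13],[0,0,13.2],[0,0,13.2]]}'; python3 -c "
from h import *
p=r.read_camera('top')
w=cloud(p); s=r.state(); R0=R.from_rotvec(s['eef_rot']); q=R0.inv().apply(w.reshape(-1,3)-s['tool_pos'])
m=(q[:,0]>30)&(q[:,0]<145)&(abs(q[:,1])<30)&(abs(q[:,2])<35); b=q[m]; print(m.sum(),np.polyfit(b[:,0],b[:,1],1),np.percentile(b[:,0],99),np.median(b[:,2]),cv2.minAreaRect(b[:,:2].astype(np.float32)))
go(448,19,44,5.5)
"
```

```text
time: 6.1
tool_pos: [446.3, 23.7, 128.1]
eef_rot: [-3.137, -0.161, 0.004]
force: [0.1, -0.1, -2.5]
gripper_width: 0.132
grip_force: 59.0
161 [ 3.24203432e-03 -4.06301387e+00] 135.09964548149264 4.566238213281146 ((108.33528137207031, -3.6527137756347656), (55.3825798034668, 29.754072189331055), 0.5037828087806702)
t [0.0014, 0.002, 0.0843] tw [0.02, 0.16, 0.26] at 6.15 [446.6  20.9 128.3] F [ 0.2 -1.2 -3. ] gw 0.133
```

```bash
python3 -m inch '{"grip":[1,1,1,1,1,1],"translation":[[0.0014,0.002,0.02],[0.0014,0.002,0.045],[0.0014,0.002,0.07],[0.0014,0.002,0.084],[0.0014,0.002,0.084],[0.0014,0.002,0.084]],"twist":[[0,0,0.2],[0,0,0.2],[0,0,0.2],[0,0,0.2],[0,0,0.2],[0,0,0.2]]}'; python3 -c "
from h import *
go(560,29.7,44,5.5)"
```

```text
time: 6.65
tool_pos: [448.7, 15.4, 45.1]
eef_rot: [3.137, 0.142, -0.004]
force: [0.7, -0.8, -2.3]
gripper_width: 0.131
grip_force: 59.0
t [0.1121, -0.0042, 0.0008] tw [0.08, 0.14, -0.31] at 6.65 [448.7  15.4  45.1] F [ 0.7 -0.8 -2.3] gw 0.131
```

```bash
python3 -m inch '{"grip":[1,1,1,1,1,1,1,1,1,1],"translation":[[0.01,-0.001,0],[0.025,-0.002,0],[0.04,-0.002,0],[0.055,-0.002,0],[0.07,-0.002,0],[0.085,-0.002,0],[0.1,-0.002,0],[0.112,-0.002,0],[0.112,-0.002,0],[0.112,-0.002,0]],"twist":[[0,0,0],[0,0,0],[0,0,0],[0,0,0],[0,0,0],[0,0,0],[0,0,0],[0,0,0],[0,0,0],[0,0,0]]}'; python3 -c "
from h import *
go(560,29.7,44,5.5)
p=r.read_camera('scene');save(p,'e.png')
im=cv2.resize(p['img'][190:350,120:335,::-1],(800,595),interpolation=cv2.INTER_CUBIC);cv2.imwrite('pics/e2.png',im)
go(560,29.7,44,5.5)"
```

```text
time: 7.48
tool_pos: [561.3, 28.6, 46.5]
eef_rot: [3.138, 0.144, 0.001]
force: [0.2, -0.5, -1.9]
gripper_width: 0.126
grip_force: 59.0
t [-0.0012, -0.0012, 0.0025] tw [0.02, -0.05, -0.23] at 7.4833 [561.3  28.6  46.5] F [ 0.2 -0.5 -1.9] gw 0.126
t [-0.0006, -0.0011, 0.0023] tw [0.0, -0.01, -0.24] at 7.5333 [560.7  28.6  46.3] F [-0.1 -0.2 -3.1] gw 0.124
```

View pics/e2.png

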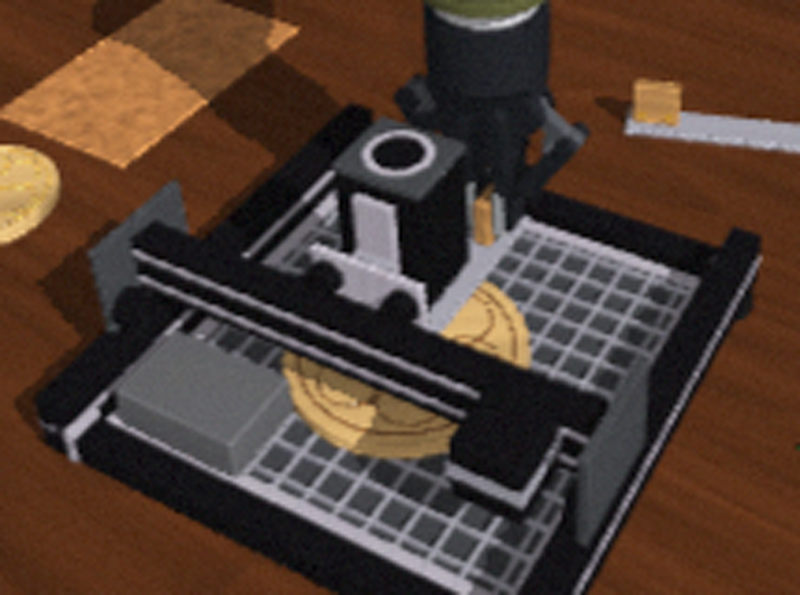

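The picture shows the blade's leaf running under the head, in the open front of the bed, with the grip at (485,220) in front of the head and the plaque undisturbed at (400,380). Next I lower the blade until it touches.

```bash
python3 -m inch '{"grip":[1,1,1,1],"translation":[[0,0,0.002],[0,0,0.003],[0,0,0.0045],[0,0,0.0045]],"twist":[[0,0,0],[0,0,0],[0,0,0],[0,0,0]]}';  python3 -m inch '{"grip":[1,1],"translation":[[0,0,0.001],[0,0,0.001]],"twist":[[0,0,0],[0,0,0]]}'; python3 -m inch '{"grip":[1,1],"translation":[[0,0,0.001],[0,0,0.001]],"twist":[[0,0,0],[0,0,0]]}'
```

```text
time: 7.87
tool_pos: [560.4, 29.2, 40.9]
eef_rot: [-3.138, -0.145, 0.001]
force: [-0.4, 0.0, -2.6]
gripper_width: 0.129
grip_force: 59.0
time: 8.03
tool_pos: [560.8, 29.1, 40.4]
eef_rot: [-3.138, -0.145, 0.0]
force: [-1.5, 1.1, -0.4]
gripper_width: 0.128
grip_force: 59.4
time: 8.2
tool_pos: [560.9, 29.1, 40.2]
eef_rot: [-3.137, -0.144, 0.0]
force: [-8.6, -0.6, 14.3]
gripper_width: 0.127
grip_force: 61.4
```

```bash
python3 -m inch '{"grip":[1,1],"translation":[[0,0,-0.001],[0,0,-0.001]],"twist":[[0,0,0],[0,0,0]]}';  python3 -m inch '{"grip":[0.7,0.4,0.2,0,0,0],"translation":[[0,0,0],[0,0,0],[0,0,0],[0,0,0],[0,0,0],[0,0,0]],"twist":[[0,0,0],[0,0,0],[0,0,0],[0,0,0],[0,0,0],[0,0,0]]}'; python3 -c "
from h import *
go(560,29.7,200,5.5)
p=r.read_camera('scene'); im=cv2.resize(p['img'][190:350,120:335,::-1],(800,595),interpolation=cv2.INTER_CUBIC);cv2.imwrite('pics/f.png',im)"
```

```text
time: 8.37
tool_pos: [561.1, 29.1, 40.4]
eef_rot: [-3.138, -0.145, -0.001]
force: [-0.8, 0.3, -1.5]
gripper_width: 0.131
grip_force: 59.1
time: 8.87
tool_pos: [560.9, 29.1, 40.2]
eef_rot: [-3.138, -0.145, -0.0]
force: [0.0, -0.2, -0.0]
gripper_width: 0.964
grip_force: 0.0
t [-0.0009, -0.0007, -0.1598] tw [-0.0, -0.0, -0.22] at 8.8667 [560.9  29.1  40.2] F [ 0.  -0.2 -0. ] gw 0.964
```

```bash
python3 -m inch '{"grip":[0,0,0,0,0,0,0.5,1,1,1,1,1],"translation":[[0,0,-0.01],[0,0,-0.035],[0,0,-0.07],[0,0,-0.105],[0,0,-0.14],[0,0,-0.17],[0.01,0,-0.175],[0.035,0,-0.175],[0.065,0,-0.175],[0.09,0,-0.175],[0.102,0,-0.175],[0.102,0,-0.175]],"twist":[[0,0,0],[0,0,0],[0,0,0],[0,0,0],[0,0,0],[0,0,0],[0,0,0],[0,0,0],[0,0,0],[0,0,0],[0,0,0],[0,0,0]]}'; python3 -m inch '{"grip":[1,1,1],"translation":[[0,0,0.01],[0,0,0.025],[0,0,0.025]],"twist":[[0,0,0],[0,0,0],[0,0,0]]}'; python3 -c "
from h import *
go(662,39.5,178,5.5)
p=r.read_camera('scene'); im=cv2.resize(p['img'][190:350,120:335,::-1],(800,595),interpolation=cv2.INTER_CUBIC);cv2.imwrite('pics/g.png',im)"
```

```text
time: 9.92
tool_pos: [664.0, 38.7, 215.0]
eef_rot: [3.137, 0.145, 0.0]
force: [0.7, -0.8, -0.1]
gripper_width: 0.14
grip_force: 0.0
time: 10.17
tool_pos: [660.3, 38.3, 187.5]
eef_rot: [-3.138, -0.144, 0.006]
force: [0.4, 0.1, -1.7]
gripper_width: -0.001
grip_force: 0.0
t [0.0018, -0.001, 0.0095] tw [-0.01, 0.22, -0.24] at 10.1667 [660.3  38.3 187.5] F [ 0.4  0.1 -1.7] gw -0.001
```

View pics/g.png

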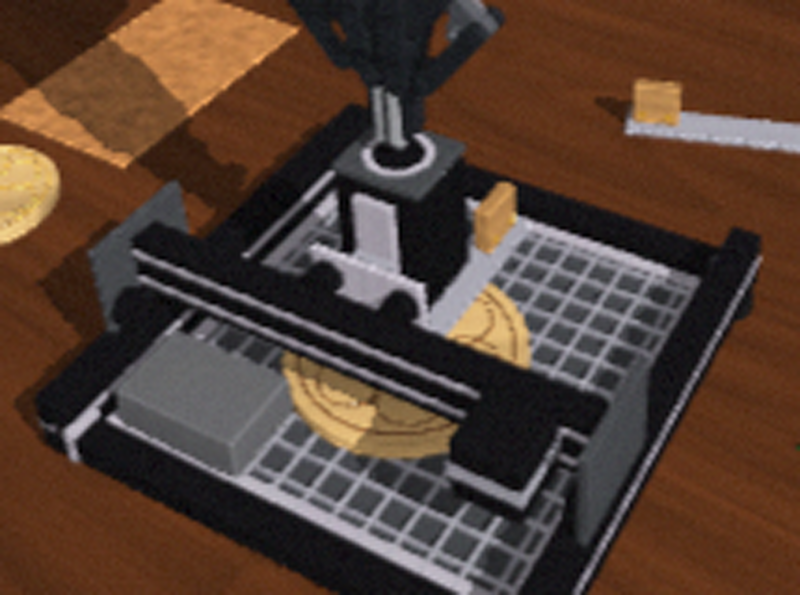

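The picture shows the shut fingers above the centre of the head's cover (395,150), and the blade lying flat under the head with its grip at (495,220). Next I press.

```bash
python3 -m inch '{"grip":[1,1,1,1,1,1,1,1,1,1,1],"translation":[[0.001,-0.001,0.004],[0.001,-0.001,0.008],[0.001,-0.001,0.012],[0.001,-0.001,0.016],[0.001,-0.001,0.02],[0.001,-0.001,0.024],[0.001,-0.001,0.027],[0.001,-0.001,0.03],[0.001,-0.001,0.033],[0.001,-0.001,0.034],[0.001,-0.001,0.034]],"twist":[[0,0,0],[0,0,0],[0,0,0],[0,0,0],[0,0,0],[0,0,0],[0,0,0],[0,0,0],[0,0,0],[0,0,0],[0,0,0]]}'; python3 -m inch '{"grip":[1,1],"translation":[[0,0,0.002],[0,0,0.002]],"twist":[[0,0,0],[0,0,0]]}'; python3 -m inch '{"grip":[1,1],"translation":[[0,0,0.001],[0,0,0.001]],"twist":[[0,0,0],[0,0,0]]}'
```

```text
time: 11.13
tool_pos: [663.2, 39.5, 155.7]
eef_rot: [3.138, 0.145, -0.001]
force: [0.0, -0.4, -0.5]
gripper_width: -0.002
grip_force: 0.0
time: 11.3
tool_pos: [663.2, 39.3, 153.8]
eef_rot: [3.138, 0.144, -0.001]
force: [-0.0, -0.2, 0.3]
gripper_width: 0.005
grip_force: 0.0
time: 11.47
tool_pos: [663.2, 39.4, 153.0]
eef_rot: [3.138, 0.144, -0.0]
force: [-0.9, -1.0, 0.8]
gripper_width: 0.0
grip_force: 0.2
```

```bash
python3 - <<'E'
from h import *
p=r.read_camera('scene'); w=cloud(p); s=r.state()
q=w.reshape(-1,3); a=np.radians(5.5); d=q-[662,39.5,0]; X=d[:,0]*np.cos(a)+d[:,1]*np.sin(a); Y=-d[:,0]*np.sin(a)+d[:,1]*np.cos(a)
m=(abs(X)<23)&(abs(Y)<26)&(q[:,2]>110)&((abs(Y)>15)|(X>12)); z=q[m,2]; print(np.histogram(z,np.arange(110,200,4)))
im=cv2.resize(p['img'][190:350,120:335,::-1],(800,595),interpolation=cv2.INTER_CUBIC);cv2.imwrite('pics/h.png',im)
E
```

```text
(array([ 12,  16,  17,  14,  14,  21,  21,  37,  18,   7, 167,   8,   2,
         4,   2,   3,   3,   3,   1,   4,   3,  13]), array([110, 114, 118, 122, 126, 130, 134, 138, 142, 146, 150, 154, 158,
       162, 166, 170, 174, 178, 182, 186, 190, 194, 198]))
```

View pics/h.png

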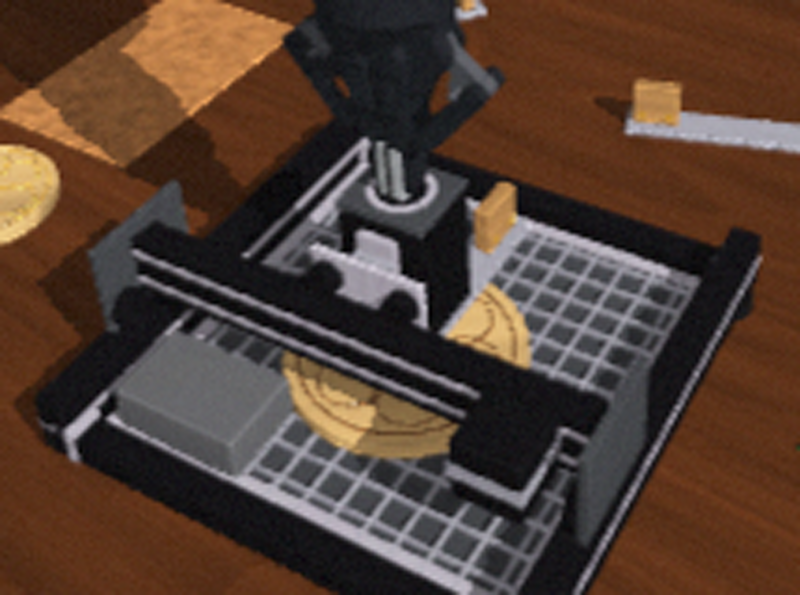

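The head has gone down with the fingers: its cover is now at z≈152, around (405,195). Now small steps until the force rises to about 10 N.

```bash
python3 -m inch '{"grip":[1,1,1],"translation":[[0,0,0.0015],[0,0,0.003],[0,0,0.003]],"twist":[[0,0,0],[0,0,0],[0,0,0]]}'; python3 -m inch '{"grip":[1,1,1],"translation":[[0,0,0.001],[0,0,0.001],[0,0,0.001]],"twist":[[0,0,0],[0,0,0],[0,0,0]]}'; python3 -m inch '{"grip":[1,1,1],"translation":[[0,0,0.0007],[0,0,0.0007],[0,0,0.0007]],"twist":[[0,0,0],[0,0,0],[0,0,0]]}'
```

```text
time: 11.77
tool_pos: [663.3, 39.4, 149.9]
eef_rot: [3.138, 0.145, -0.0]
force: [-0.6, -0.3, -0.4]
gripper_width: 0.002
grip_force: 0.0
time: 12.02
tool_pos: [663.3, 39.6, 149.0]
eef_rot: [-3.138, -0.145, 0.0]
force: [-0.1, -0.6, -0.2]
gripper_width: -0.001
grip_force: 0.0
time: 12.27
tool_pos: [663.4, 39.6, 148.4]
eef_rot: [-3.138, -0.145, -0.0]
force: [-1.2, 0.7, 1.8]
gripper_width: -0.001
grip_force: 0.5
```

```bash
python3 -m inch '{"grip":[1,1,1],"translation":[[0,0,0.0005],[0,0,0.0005],[0,0,0.0005]],"twist":[[0,0,0],[0,0,0],[0,0,0]]}'; python3 -m inch '{"grip":[1,1,1],"translation":[[0,0,0.0005],[0,0,0.0005],[0,0,0.0005]],"twist":[[0,0,0],[0,0,0],[0,0,0]]}'
```

```text
time: 12.52
tool_pos: [663.4, 39.6, 148.1]
eef_rot: [-3.138, -0.145, -0.0]
force: [-0.6, 0.9, 2.9]
gripper_width: -0.0
grip_force: 1.4
time: 12.77
tool_pos: [663.4, 39.6, 147.7]
eef_rot: [-3.138, -0.145, -0.0]
force: [-2.7, 0.0, 5.5]
gripper_width: 0.003
grip_force: 2.6
```

```bash
python3 -m inch '{"grip":[1,1,1],"translation":[[0,0,0.0005],[0,0,0.0005],[0,0,0.0005]],"twist":[[0,0,0],[0,0,0],[0,0,0]]}'; python3 -m inch '{"grip":[1,1,1],"translation":[[0,0,0.0003],[0,0,0.0003],[0,0,0.0003]],"twist":[[0,0,0],[0,0,0],[0,0,0]]}'
```

```text
time: 13.02
tool_pos: [663.4, 39.6, 147.5]
eef_rot: [-3.138, -0.145, -0.001]
force: [-3.6, 0.5, 6.9]
gripper_width: 0.001
grip_force: 3.5
time: 13.27
tool_pos: [663.4, 39.6, 147.4]
eef_rot: [-3.138, -0.145, -0.001]
force: [-4.3, -0.3, 8.5]
gripper_width: 0.001
grip_force: 4.4
```

```bash
python3 -m inch '{"grip":[1,1,1],"translation":[[0,0,0.0004],[0,0,0.0004],[0,0,0.0004]],"twist":[[0,0,0],[0,0,0],[0,0,0]]}'; python3 -m inch '{"grip":[1,1,1,1,1,1,1,0.5,0,0,0,0],"translation":[[0,0,-0.003],[0,0,-0.01],[0,0,-0.025],[0,0,-0.05],[0,0,-0.065],[-0.01,0,-0.07],[-0.035,0,-0.07],[-0.065,0,-0.07],[-0.09,0,-0.07],[-0.102,0,-0.07],[-0.102,0,-0.07],[-0.102,0,-0.07]],"twist":[[0,0,0],[0,0,0],[0,0,0],[0,0,0],[0,0,0],[0,0,0],[0,0,0],[0,0,0],[0,0,0],[0,0,0],[0,0,0],[0,0,0]]}';python3 -c "
from h import *
go(560.9,29.1,40.5,5.28)
s=r.state(); R0=R.from_rotvec(s['eef_rot'])
for c in ('top','scene'):
    p=r.read_camera(c); w=cloud(p); q=w.reshape(-1,3)
    b=q[(abs(q[:,0]-560)<22)&(abs(q[:,1]-29)<12)&(q[:,2]>46)&(q[:,2]<85)]; print(c,len(b),np.median(b,0) if len(b) else '')
"
```

```text
time: 13.52
tool_pos: [663.4, 39.6, 147.2]
eef_rot: [-3.138, -0.145, -0.001]
force: [-5.2, 0.6, 10.1]
gripper_width: 0.002
grip_force: 5.1
time: 14.52
tool_pos: [562.0, 30.5, 216.9]
eef_rot: [-3.137, -0.145, -0.002]
force: [-0.1, 0.3, 0.4]
gripper_width: 0.703
grip_force: 0.0
t [-0.0015, 0.0015, 0.1764] tw [-0.07, -0.07, 0.03] at 14.5167 [562.   30.5 216.9] F [-0.1  0.3  0.4] gw 0.703
top 0 
scene 122 [563.39130725  32.528036    63.6446712 ]
```

```bash
python3 -m inch '{"grip":[0,0,0,0,0,0,0,0],"translation":[[-0.001,0.0015,0.02],[-0.0015,0.0015,0.055],[-0.0015,0.0015,0.09],[-0.0015,0.0015,0.125],[-0.0015,0.0015,0.15],[-0.0015,0.0015,0.17],[-0.0015,0.0015,0.176],[-0.0015,0.0015,0.176]],"twist":[[0,0,0],[0,0,0],[0,0,0],[0,0,0],[0,0,0],[0,0,0],[0,0,0],[0,0,0]]}'; python3 -m inch '{"grip":[0.4,0.7,0.85,1,1,1,1,1],"translation":[[0,0,0],[0,0,0],[0,0,0],[0,0,0],[0,0,0],[0,0,0],[0,0,0],[0,0,0]],"twist":[[0,0,0],[0,0,0],[0,0,0],[0,0,0],[0,0,0],[0,0,0],[0,0,0],[0,0,0]]}'
```

```text
time: 15.28
tool_pos: [560.0, 28.1, 38.6]
eef_rot: [3.137, 0.144, -0.005]
force: [0.4, -0.1, 0.7]
gripper_width: 1.002
grip_force: 0.0
time: 15.95
tool_pos: [560.7, 28.7, 40.9]
eef_rot: [-3.138, -0.145, -0.001]
force: [-2.6, 0.0, 6.0]
gripper_width: 0.128
grip_force: 58.6
```

```bash
python3 -m inch '{"grip":[1,1],"translation":[[0,0,-0.0005],[0,0,-0.0005]],"twist":[[0,0,0],[0,0,0]]}'; python3 -m inch '{"grip":[1,1,1],"translation":[[-0.002,0,0],[-0.004,0,0],[-0.007,0,0]],"twist":[[0,0,0],[0,0,0],[0,0,0]]}'; python3 -m inch '{"grip":[1,1,1],"translation":[[-0.003,0,0],[-0.006,0,0],[-0.009,0,0]],"twist":[[0,0,0],[0,0,0],[0,0,0]]}'
```

```text
time: 16.12
tool_pos: [560.7, 28.6, 40.9]
eef_rot: [-3.138, -0.145, -0.001]
force: [0.8, 0.3, -0.6]
gripper_width: 0.137
grip_force: 59.0
time: 16.37
tool_pos: [555.1, 28.1, 41.0]
eef_rot: [3.138, 0.145, 0.006]
force: [9.3, 1.1, -6.6]
gripper_width: 0.129
grip_force: 58.4
time: 16.62
tool_pos: [546.1, 27.3, 41.1]
eef_rot: [3.138, 0.145, 0.006]
force: [9.5, 1.0, -6.8]
gripper_width: 0.125
grip_force: 58.4
```

```bash
cat >> h.py <<'E'
def plaque():
    p=r.read_camera('scene'); a=np.load('scene0.npz')['img'][280:318,192:245]; b=p['img'][280:318,192:245]
    f=lambda i:cv2.cvtColor(i,cv2.COLOR_RGB2GRAY).astype(np.float32)
    print('shift px',cv2.phaseCorrelate(f(a),f(b),cv2.createHanningWindow((53,38),cv2.CV_32F)),'absdiff',np.abs(a.astype(int)-b).mean())
    hs=[cv2.inRange(cv2.cvtColor(i[255:318,185:270],cv2.COLOR_RGB2HSV),(12,80,110),(30,255,255)) for i in (np.load('scene0.npz')['img'],p['img'])]
    print('changed px',int((hs[0]!=hs[1])[25:].sum()),int((hs[0]>0)[25:].sum())); return p
E
python3 -c "
from h import *
p=plaque();save(p,'k.png')"
```

```text
shift px ((0.0026578801374839145, -0.06711000250416177), 0.9912192121700004) absdiff 3.142336974511751
changed px 21 759
```

```bash
python3 -m inch '{"grip":[1,1,1,1],"translation":[[-0.003,0,0],[-0.006,0,0],[-0.009,0,0],[-0.012,0,0]],"twist":[[0,0,0],[0,0,0],[0,0,0],[0,0,0]]}'; python3 -m inch '{"grip":[1,1,1],"translation":[[-0.003,0,0],[-0.006,0,0],[-0.009,0,0]],"twist":[[0,0,0],[0,0,0],[0,0,0]]}'; python3 -m inch '{"grip":[1,1],"translation":[[-0.003,0,0],[-0.006,0,0]],"twist":[[0,0,0],[0,0,0]]}';python3 -m inch '{"grip":[1,1],"translation":[[-0.003,0,0],[-0.006,0,0]],"twist":[[0,0,0],[0,0,0]]}';python3 -m inch '{"grip":[1,1],"translation":[[-0.003,0,0],[-0.006,0,0]],"twist":[[0,0,0],[0,0,0]]}'
```

```text
time: 17.0
tool_pos: [534.2, 26.2, 41.2]
eef_rot: [3.138, 0.145, 0.006]
force: [9.7, 1.9, -6.1]
gripper_width: 0.129
grip_force: 58.4
time: 17.25
tool_pos: [525.2, 25.4, 41.2]
eef_rot: [3.138, 0.146, 0.006]
force: [9.7, 0.6, -5.7]
gripper_width: 0.129
grip_force: 58.4
time: 17.42
tool_pos: [519.1, 24.8, 41.2]
eef_rot: [3.138, 0.145, 0.006]
force: [8.1, 1.1, -4.6]
gripper_width: 0.127
grip_force: 58.5
time: 17.58
tool_pos: [511.6, 24.0, 40.8]
eef_rot: [3.138, 0.145, 0.0]
force: [0.8, 0.8, -0.6]
gripper_width: 0.132
grip_force: 59.3
time: 17.75
tool_pos: [505.5, 23.4, 40.8]
eef_rot: [-3.138, -0.145, -0.0]
force: [0.9, -0.5, -0.4]
gripper_width: 0.127
grip_force: 59.3
```

```bash
python3 -m inch '{"grip":[1,1,1,1,1,1,1,1,1,1,1],"translation":[[-0.01,0,0],[-0.02,0,-0.001],[-0.035,0,-0.004],[-0.05,0,-0.006],[-0.06,0,-0.01],[-0.06,0,-0.03],[-0.06,0,-0.055],[-0.06,0,-0.08],[-0.06,0,-0.09],[-0.06,0,-0.09],[-0.06,0,-0.09]],"twist":[[0,0,0],[0,0,0],[0,0,0],[0,0,0],[0,0,0],[0,0,0],[0,0,0],[0,0,0],[0,0,0],[0,0,0],[0,0,0]]}'; python3 -c "
from h import *
go(472,-361.5,130,18.5)
p=plaque();save(p,'l.png')
w=cloud(p);q=w.reshape(-1,3); a=np.radians(5.5); d=q-[662,39.5,0]; X=d[:,0]*np.cos(a)+d[:,1]*np.sin(a); Y=-d[:,0]*np.sin(a)+d[:,1]*np.cos(a)
m=(abs(X)<23)&(abs(Y)<26)&(q[:,2]>140); print(m.sum(),np.median(q[m,2]))
"
```

```text
time: 18.67
tool_pos: [445.5, 18.1, 130.0]
eef_rot: [-3.137, -0.145, 0.001]
force: [-0.5, 0.0, -3.0]
gripper_width: 0.132
grip_force: 59.1
t [-0.0087, 0.3805, -0.0003] tw [-0.05, 0.02, -13.19] at 18.6667 [445.5  18.1 130. ] F [-0.5  0.  -3. ] gw 0.132
shift px ((-0.028267444201020453, -0.09969365894902182), 0.9869414311868173) absdiff 2.5191989407480966
changed px 17 759
363 147.07459470229878
```

```bash
python3 -m inch '{"grip":[1,1,1,1,1,1,1,1,1,1,1,1],"translation":[[0,0.02,0],[-0.001,0.055,0],[-0.002,0.095,0],[-0.003,0.135,0],[-0.004,0.175,0],[-0.005,0.215,0],[-0.006,0.255,0],[-0.007,0.295,0],[-0.008,0.33,0],[-0.0085,0.36,0],[-0.0087,0.3805,0],[-0.0087,0.3805,0]],"twist":[[0,0,-1],[0,0,-2],[0,0,-3],[0,0,-4],[0,0,-5.5],[0,0,-7],[0,0,-8.5],[0,0,-10],[0,0,-11.5],[0,0,-13],[0,0,-13.2],[0,0,-13.2]]}'; python3 -m inch '{"grip":[1,1,1,1,1,1,1,1],"translation":[[0,0,0.02],[0,0,0.05],[0,0,0.08],[0,0,0.1],[0,0,0.108],[0,0,0.111],[0,0,0.111],[0,0,0.111]],"twist":[[0,0,0],[0,0,0],[0,0,0],[0,0,0],[0,0,0],[0,0,0],[0,0,0],[0,0,0]]}'
```

```text
time: 19.72
tool_pos: [469.7, -366.6, 128.6]
eef_rot: [3.1, 0.496, -0.007]
force: [-1.3, 0.1, -2.3]
gripper_width: 0.129
grip_force: 59.2
time: 20.38
tool_pos: [472.7, -362.2, 20.5]
eef_rot: [3.1, 0.504, 0.001]
force: [0.7, -0.1, -2.6]
gripper_width: 0.128
grip_force: 59.1
```

```bash
python3 -m inch '{"grip":[1,1,1,1],"translation":[[0,0,0.003],[0,0,0.005],[0,0,0.005],[0,0,0.005]],"twist":[[0,0,0],[0,0,0],[0,0,0],[0,0,0]]}'; python3 -m inch '{"grip":[1,1],"translation":[[0,0,0.0008],[0,0,0.0008]],"twist":[[0,0,0],[0,0,0]]}'; python3 -m inch '{"grip":[1,1],"translation":[[0,0,0.0005],[0,0,0.0005]],"twist":[[0,0,0],[0,0,0]]}'
```

```text
time: 20.72
tool_pos: [472.6, -361.7, 15.1]
eef_rot: [3.101, 0.505, 0.001]
force: [0.9, 0.4, -1.9]
gripper_width: 0.133
grip_force: 59.2
time: 20.88
tool_pos: [472.6, -361.8, 14.9]
eef_rot: [-3.101, -0.504, -0.002]
force: [-2.9, 2.5, 6.4]
gripper_width: 0.131
grip_force: 60.6
time: 21.05
tool_pos: [472.6, -361.9, 14.9]
eef_rot: [-3.1, -0.504, -0.002]
force: [-4.9, 5.7, 13.7]
gripper_width: 0.13
grip_force: 61.7
```

```bash
python3 -m inch '{"grip":[1,1,0.7,0.4,0.2,0,0,0],"translation":[[0,0,-0.0007],[0,0,-0.0007],[0,0,-0.0007],[0,0,-0.0007],[0,0,-0.0007],[0,0,-0.0007],[0,0,-0.0007],[0,0,-0.0007]],"twist":[[0,0,0],[0,0,0],[0,0,0],[0,0,0],[0,0,0],[0,0,0],[0,0,0],[0,0,0]]}'; python3 -m inch '{"grip":[0,0,0,0,0,0,0,0,0,0,0],"translation":[[0,0,-0.01],[0,0,-0.03],[0,0,-0.06],[0,0,-0.095],[0,0,-0.13],[-0.02,0.02,-0.16],[-0.05,0.05,-0.18],[-0.07,0.07,-0.18],[-0.08,0.08,-0.18],[-0.08,0.08,-0.18],[-0.08,0.08,-0.18]],"twist":[[0,0,0],[0,0,0],[0,0,0],[0,0,0],[0,0,0],[0,0,0],[0,0,0],[0,0,0],[0,0,0],[0,0,0],[0,0,0]]}'; python3 -c "
from h import *
p=plaque()
w=cloud(p);q=w.reshape(-1,3); a=np.radians(5.5); d=q-[662,39.5,0]; X=d[:,0]*np.cos(a)+d[:,1]*np.sin(a); Y=-d[:,0]*np.sin(a)+d[:,1]*np.cos(a)
m=(abs(X)<23)&(abs(Y)<26)&(q[:,2]>130); print(m.sum(),np.median(q[m,2]))
save(p,'m.png')"
```

```text
time: 21.72
tool_pos: [472.3, -361.7, 14.1]
eef_rot: [-3.101, -0.504, 0.0]
force: [-0.2, 0.1, 0.5]
gripper_width: 0.959
grip_force: 0.0
time: 22.63
tool_pos: [421.0, -463.6, 194.6]
eef_rot: [3.101, 0.501, 0.0]
force: [0.1, 1.0, 0.5]
gripper_width: 0.999
grip_force: 0.0
shift px ((-0.03224994666683756, -0.0730532736939189), 0.987989483497761) absdiff 3.173286991062562
changed px 17 759
438 146.85815064810123
```

View pics/m.png

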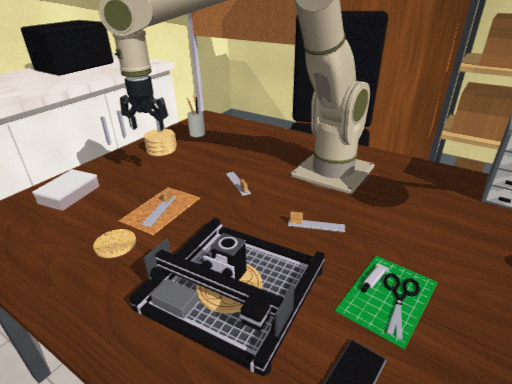

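The picture shows the blade flat on the cork mat at (158,208), the head lowered at (228,255), and the plaque and other things where they were. The arm is clear of everything, so I'm handing in.

```bash
python3 -c "
from rig import r
print(r.finish_job())"
```

```text
the job is handed in; nothing more can be done
None
```

The job is handed in at about 23 s of robot time: I pressed the head onto the blade with about 10 N, the blade then dragged at about 9 N right to its tip on the first draw, and it lies flat on the cork mat again with the head left at that height and the plaque unmoved in the images.

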